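# Swap the bottle in the bench locker and bolt its drawer

## Robot

A 7-joint arm with a two-finger parallel gripper is mounted at the origin on a cart in front of the work surface, level with it; the furniture and walls round the work are solid. World frame = base frame: x ahead of the robot, y to its left, z up, the work surface at z = 0. Lengths are in m, angles in rad, forces in N, time in s.
With the tool pointing down it reaches from about 0.4 to 0.875 m from the base axis. Payload 19.3 kg.
Tool frame: the origin (TCP) lies at the very end of the fingers, on their centre line; the grasp point (between the pads) lies robot.hold_point_z behind it (robot.hold_point_z is the distance from the TCP to the grasp point, in m); z points along the fingers, y is the line along which they close (so a half turn about z gives the same grasp; the last joint's range is limited). The gripper opens to 85 mm and grips with 20 to 120 N. Pads are 22 mm wide; open, the fingers measure 114 mm over their backs; the gripper's body (76 mm by 85 mm) begins 54 mm behind the grasp point. The pads swing forward as they close: fully open they stand 13 mm farther back than shut.
Start: joints at [-1.301, 0.521, -0.036, 1.599, 0.021, 1.021, -0.113], TCP at [0.208, 0.589, 0.231] pointing down, gripper open.
Joint ranges: [-2.91, 2.91], [-0.3, 2.13], [-1.5, 1.42], [0.17, 2.43], [-1.26, 4.41], [0.16, 1.93], [-2.52, 2.52]. Speed limits (rad/s): [1.89, 1.89, 2.39, 2.39, 3.01, 3.01, 3.01].

## Interface

Orientations are given as a unit quaternion [x, y, z, w].
In Python, from plant import robot gives the robot as it stands. Calls block until the motion is done:
- robot.movep(position, orientation): joint-space move of the TCP to a pose.
- robot.move_linear(position, speed=0.15, attitude=None): straight line of the TCP; attitude=None keeps the orientation; speed is the mean speed in m/s.
- robot.goto_joints(angles): joint-space move.
- robot.command_gripper(opening): finger opening in m; the grip force is fixed at half the most; returns when the fingers have stopped.
- robot.pause(seconds).
- robot.inverse_kinematics(position, orientation): joint angles nearest the present ones, or None.
- robot.capture(name): name is "scene" or "side" or "wrist"; returns a dict with "pixels" (384x512x3 uint8, blue, green, red), "depth" (384x512 float32, m along the optical axis (not along the pixel's ray), 0 where there is no reading), "fx", "fy", "cx", "cy" (pixels), "extrinsics" (4x4, takes a point from world to camera coordinates). Camera axes: x right, y down, z forward; pixel columns grow to the right and rows downward; lengths in m; the calibration is good to about 2 mm. The wrist camera is an equidistant fisheye: a pixel r from the principal point sees the ray r / f radians off the axis. A picture is of the moment at which its call begins.
A pose or a line that the arm cannot do raises robot.Unreachable and nothing moves.
- robot.sign_off(): hands the job in; it is judged then, once.
Readings, each from a call of its own:
- robot.read_t(): time.
- robot.read_qpos(): joint angles.
- robot.read_joint_velocities(): joint speeds.
- robot.read_tau(): joint torques, N m.
- robot.read_position(): TCP position.
- robot.read_tcp_rot(): TCP orientation.
- robot.read_ft_force(): force on the tool from outside, world axes, zero at the start.
- robot.read_wrist_torque(): the same for the moment, N m.
- robot.read_grip_width(): finger opening in m.
- robot.read_gripper_force(): force on a finger pad.
Only numpy, scipy, OpenCV 4.12 (cv2) and the standard library are available. Lean on these libraries where they do the work, as an engineer would, in place of code of your own. Each camera call takes 0.05 s, during which the arm holds its last target. There are 200 camera calls.

## Task

The drawer of the bench locker cannot be shut because a bottle too tall for it stands inside. First lift the tall bottle out and stand it upright on the bench top, then stand the short bottle upright in the drawer in its place, push the drawer fully home, and slide the bolt on its front all the way into the keeper. Set the bottles down gently without dropping or tipping them over, and leave the tape roll, the dish and the wash bottle alone.

Things in the scene. Friction and masses are not known exactly. Their poses are not given: they have to be found in the camera images.
- locker: fixed white one-drawer locker, 250 mm wide, 180 deep. Its grey top board (256 mm wide, underside 130, upper side 150 mm above the bench) overhangs the closed drawer front by 40 mm towards the robot. Origin: at bench height, on the outer face of the closed drawer front, midway across; +x into the locker, away from the robot, +y left, z up
- drawer (a joint): how far the drawer is out, m, along the locker's -x: 0 = fully home, 0.155 = stop; needs about 2.5 N. Its front is 180 mm wide, 10 thick, from 10 to 86 mm above the bench; open above, inside 166 mm wide and 153 long (starting 10 mm behind the front's outer face), floor 14 mm and side walls 56 mm above the bench
- drawer_floor (a point): centre of the drawer's inner floor (moves with the drawer), 85 mm behind the outer face of the drawer front, 14 mm above the bench; axes as the locker's
- bolt (a joint): travel in m of the steel barrel bolt on the drawer's front, along the locker's +y (to the left): 0 = fully withdrawn, 0.040 = fully shot into the keeper. It can enter the keeper only when the drawer is home. Slides with about 2.5 N
- bolt_knob (a point): centre of the bolt's knob: a level steel cylinder along locker x, 18 mm diameter, 28 mm long, standing out 30 to 58 mm before the drawer's outer face, 50 mm above the bench. The bolt's guide straps reach 24 mm out, 27 mm right and 73 mm left of the drawer's middle. With the drawer home the top board overhangs the knob
- tall_bottle: loose glass bottle, 56 mm diameter, 159 mm tall with a 32 mm screw cap over the top 20 mm; stands in the open drawer. 0.35 kg. Origin: centre of its underside, z up
- short_bottle: loose brown bottle, 54 mm diameter, 93 mm tall with a 34 mm screw cap over the top 19 mm; stands on the bench to the left or right of the drawer. 0.12 kg. Origin: centre of its underside, z up
- tape_roll: loose roll of tape lying flat, 104 mm across, 25 mm high; bystander. Origin: centre of its underside
- petri: loose round covered dish, 90 mm across, 16 mm high; bystander. Origin: centre of its underside
- wash: loose squeeze wash bottle with a bent spout, body 64 mm diameter, 207 mm tall; bystander. Origin: on its underside, the body's axis 26 mm to its +y
- keeper (a point): centre of the keeper's opening: a steel staple on the locker's front, left of the drawer; 20 mm long (locker y 99 to 119 mm), standing 30 mm out, opening 18 mm, 50 mm above the bench. The bolt's rod is 12 mm thick
Mind the look-alikes: they are no part of the job. Leave any orange look-alike of the short_bottle alone.

How it is judged:
On the way, in this order (a step that is already met when the one before it is completed fails the run):
1. the tall bottle stands upright on the bench top, the drawer still open (height (world z) of tall_bottle below 0.006 m and angle between tall_bottle's own z axis and vertical below 0.1 rad and linear speed of tall_bottle below 0.03 m/s and contact force between the fingers and tall_bottle below 0.1 N and value of joint drawer above 0.08 m), for 0.2 s.
2. the short bottle stands upright on the floor of the open drawer, let go (z of short_bottle in the frame of drawer_floor between -0.006 and 0.006 m and x of short_bottle in the frame of drawer_floor between -0.08 and 0.08 m and y of short_bottle in the frame of drawer_floor between -0.085 and 0.085 m and angle between short_bottle's own z axis and vertical below 0.1 rad and contact force between the fingers and short_bottle below 0.1 N and value of joint drawer above 0.06 m), for 0.2 s.
3. the drawer is fully home (value of joint drawer below 0.006 m), for 0.2 s.
4. the bolt is fully shot into the keeper (value of joint bolt above 0.035 m and value of joint drawer below 0.006 m), for 0.2 s.
At the end, for the whole second after the job is handed in: The bolt is shot at least 35 of its 40 mm, the drawer is within 6 mm of fully home, the short bottle stands upright (within 0.1 rad) at rest on the drawer's floor, and the tall bottle stands upright (within 0.1 rad) at rest on the bench top (all of step 4 and height (world z) of tall_bottle between -0.006 and 0.006 m and angle between each of tall_bottle, short_bottle's own z axis and vertical below 0.1 rad and linear speed of each of tall_bottle, short_bottle below 0.02 m/s and z of short_bottle in the frame of drawer_floor between -0.006 and 0.006 m and x of short_bottle in the frame of drawer_floor between -0.08 and 0.08 m and y of short_bottle in the frame of drawer_floor between -0.085 and 0.085 m); the robot touches nothing.
It fails at once if a bystander (tape roll, dish or wash bottle) is moved more than 30 mm (distance of any of tape_roll, petri, wash from where it was at the start of the episode above 0.03 m).
It fails at once if a bottle is tipped over (more than 0.8 rad) (angle between any of tall_bottle, short_bottle's own z axis and vertical above 0.8 rad).
It fails at once if a bottle is dropped (over 0.9 m/s, a fall of more than 40 mm, while the fingers do not hold it) ((linear speed of tall_bottle above 0.9 m/s and contact force between the fingers and tall_bottle below 0.1 N) or (linear speed of short_bottle above 0.9 m/s and contact force between the fingers and short_bottle below 0.1 N)).
It also fails if it takes over 72 s, if anything falls off the work surface, if the arm or the gripper's body presses on something with over 40 N, if the wrist force passes 120 N, or if a joint passes its speed limit or range.

## Working session

There is one attempt and no reset: what is moved stays moved. The work goes in short steps, each a Python script; the robot and the scene stay as the last script left them, time stands still between calls to the robot, and variables do not carry over. Pictures are saved under pics/ and viewed, at most 10 in all, crops included, and the job is handed in when it is done.

```bash
ls; mkdir -p pics; cat > h.py <<'E'
import numpy as np, cv2
from plant import robot
def cloud(c):
    d=c["depth"]; v,u=np.mgrid[:d.shape[0],:d.shape[1]]
    P=np.stack([(u-c["cx"])/c["fx"]*d,(v-c["cy"])/c["fy"]*d,d],-1)
    E=np.array(c["extrinsics"]); return (P-E[:3,3])@E[:3,:3]
E
python3 - <<'E'
from h import *
for n in("scene","side"):
    c=robot.capture(n); cv2.imwrite(f"pics/{n}0.png",c["pixels"]); np.savez(f"{n}0.npz",**c)
    E=np.array(c["extrinsics"]); print(n,c["fx"],c["cx"],c["cy"],-E[:3,:3].T@E[:3,3],E[2,:3])
print(robot.hold_point_z,robot.read_t(),robot.read_grip_width(),robot.read_tcp_rot())
E
```

```text
pics
scene 376.0715931705088 258.51610033784425 193.38485912593245 [-0.16348316  0.58073832  0.63995824] [ 0.67022378 -0.51483539 -0.53455084]
side 393.48532969850714 255.0248158315287 181.42660750726918 [-0.06700102 -0.78672927  1.00198433] [ 0.47165443  0.58442697 -0.66029328]
0.0187 0.1 0.08540446603152073 [ 1.69086084e-01  9.85601156e-01 -5.05878532e-04 -4.55978975e-05]
```

View pics/scene0.png

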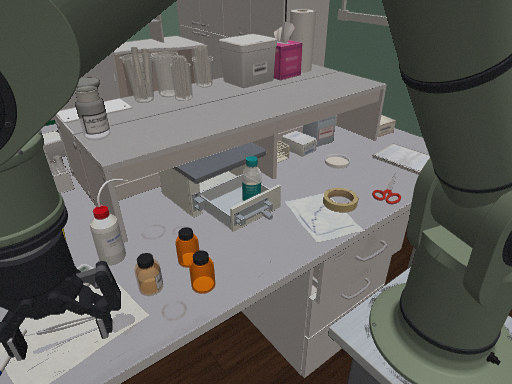

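View pics/side0.png

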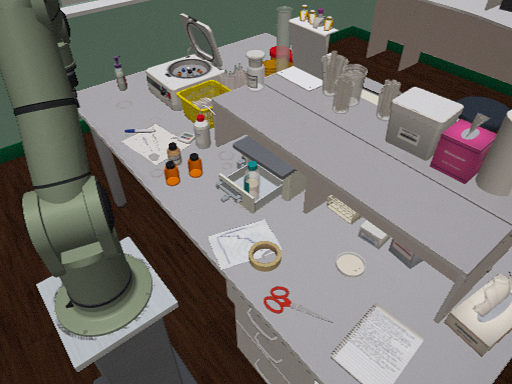

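Scene: the tall bottle with the teal cap is at (251,175) in the open drawer. The brown short bottle is at (149,275), orange look-alikes at (188,247) and (202,272), wash bottle (106,235), tape (341,200), dish (337,161). A shelf sits behind and above the locker.

```bash
python3 - <<'E'
from h import *
a=cv2.imread("pics/scene0.png")[135:305,85:305]; b=cv2.imread("pics/side0.png")[100:220,145:310]
a=cv2.resize(a,(440*800//800,340),interpolation=2); b=cv2.resize(b,(360,262),interpolation=2)
o=np.zeros((340,800,3),np.uint8); o[:,:440]=a; o[:262,440:]=b; cv2.imwrite("pics/crop.png",o)
def stats(n,pts):
    c=dict(np.load(n+"0.npz")); W=cloud(c); 
    hsv=cv2.cvtColor(c["pixels"],cv2.COLOR_BGR2HSV)
    for nm,(u,v) in pts.items():
        print(n,nm,W[v,u].round(3),c["depth"][v,u].round(3),hsv[v,u])
    return c,W,hsv
c,W,h=stats("scene",dict(tealcap=(251,163),body=(251,182),brown=(149,275),browncap=(146,260),or1=(188,250),or2=(203,275),wash=(106,240),tape=(327,200),petri=(337,161),top=(220,160),front=(240,218),shelfedge=(150,165),bench=(230,250)))
c2,W2,h2=stats("side",dict(tealcap=(251,168),browncap=(173,146),brown=(174,157),or1=(172,177),or2=(195,168),top=(265,152),tape=(252,257),petri=(350,264),shelf=(300,150)))
for nm,W_,hh in(("sc",W,h),("si",W2,h2)):
    d=(abs(W_[...,0]-.6)<.35)
    teal=(hh[...,0]>80)&(hh[...,0]<100)&(hh[...,1]>120)&d
    n,l,s,ce=cv2.connectedComponentsWithStats(teal.astype(np.uint8))
    for i in range(1,n):
        if s[i,4]>30: P=W_[l==i]; print(nm,"teal",s[i],P.min(0).round(3),P.max(0).round(3),np.median(P,0).round(3))
    dark=(hh[...,2]<60)&(W_[...,2]>.06)&(W_[...,2]<.11)&d
    n,l,s,ce=cv2.connectedComponentsWithStats(dark.astype(np.uint8))
    for i in range(1,n):
        if s[i,4]>25: P=W_[l==i]; print(nm,"dark",s[i],P.min(0).round(3),P.max(0).round(3),np.median(P,0).round(3))
    top=(abs(W_[...,2]-.15)<.006)&d
    n,l,s,ce=cv2.connectedComponentsWithStats(top.astype(np.uint8))
    for i in range(1,n):
        if s[i,4]>200:
            P=W_[l==i]; r=cv2.minAreaRect(P[:,:2].astype(np.float32)); print(nm,"top",s[i],r,cv2.boxPoints(r).round(3).tolist())
E
```

```text
scene tealcap [0.567 0.045 0.165] 1.019 [ 89 196  87]
scene body [0.557 0.053 0.113] 1.036 [ 17  33 147]
scene brown [0.447 0.409 0.062] 0.806 [ 16 114 148]
scene browncap [0.461 0.405 0.092] 0.802 [132  35  36]
scene or1 [0.473 0.301 0.057] 0.882 [ 13 238 149]
scene or2 [0.381 0.315 0.056] 0.813 [ 13 238 151]
scene wash [0.598 0.446 0.079] 0.88 [ 10  12 132]
scene tape [ 0.452 -0.148  0.026] 1.116 [ 22  83 165]
scene petri [ 0.616 -0.374  0.017] 1.347 [ 19  18 193]
scene top [0.659 0.086 0.15 ] 1.067 [108  30 112]
scene front [0.497 0.135 0.061] 0.982 [106  26 147]
scene shelfedge [0.678 0.283 0.19 ] 0.958 [ 14  28 119]
scene bench [0.467 0.19  0.002] 0.965 [120   5 156]
side tealcap [0.566 0.018 0.162] 1.324 [ 89 193  91]
side browncap [0.467 0.385 0.091] 1.538 [90  8 33]
side brown [0.456 0.37  0.051] 1.551 [173   8 130]
side or1 [0.392 0.275 0.045] 1.469 [ 16 255 218]
side or2 [0.485 0.262 0.049] 1.502 [ 15 255 146]
side top [0.671 0.071 0.148] 1.413 [108  23 111]
side tape [ 0.402 -0.19   0.024] 1.215 [ 21 105 156]
side petri [ 0.623 -0.395  0.015] 1.207 [ 17  23 210]
side shelf
[... 1256 characters left out ...]
 ]
si dark [166 161   9   8  57] [0.387 0.28  0.078] [0.42  0.313 0.095] [0.399 0.294 0.089]
si top [ 60   0  53  15 286] ((0.7886629700660706, 2.078355550765991), (0.20742681622505188, 0.31395307183265686), 89.83804321289062) [[0.6309999823570251, 1.975000023841858], [0.9449999928474426, 1.9739999771118164], [0.9459999799728394, 2.181999921798706], [0.6320000290870667, 2.183000087738037]]
si top [233 136  62  41 896] ((0.6575325131416321, 0.06266599893569946), (0.08012808114290237, 0.2599780857563019), 3.895545482635498) [[0.609000027179718, 0.1899999976158142], [0.6259999871253967, -0.07000000029802322], [0.7059999704360962, -0.06400000303983688], [0.6890000104904175, 0.19499999284744263]]
```

View pics/crop.png

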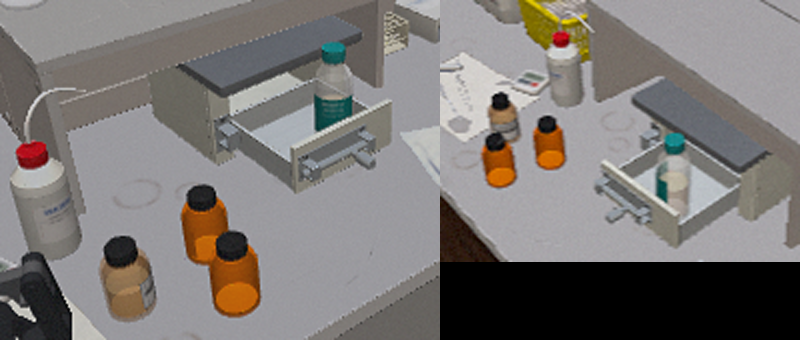

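The pair view confirms one bolt with its knob at crop (365,158) on the drawer front and a clear bench right of the drawer. Next I refine with the wrist camera from two places.

```bash
cat >> h.py <<'E'
from scipy.spatial.transform import Rotation as R
def down(yaw=0.): return (R.from_euler('z',yaw)*R.from_quat([0,1,0,0])).as_quat()
def tilt(p,yaw=0.):  # p: angle of tool axis from straight down towards +x
    return (R.from_euler('z',yaw)*R.from_euler('y',-p)*R.from_quat([0,1,0,0])).as_quat()
def fish(c):
    d=c["depth"]; v,u=np.mgrid[:d.shape[0],:d.shape[1]]
    x=(u-c["cx"])/c["fx"]; y=(v-c["cy"])/c["fy"]; r=np.hypot(x,y)+1e-9
    k=np.where(r<1.5,np.tan(np.minimum(r,1.5)),0)/r
    P=np.stack([x*k*d,y*k*d,d],-1); E=np.array(c["extrinsics"]); return (P-E[:3,3])@E[:3,:3]
E
python3 - <<'E'
from h import *
print("axis",R.from_quat(tilt(.8)).as_matrix()[:,2])
p=robot.read_position(); robot.move_linear([p[0],p[1],.38],speed=.3)
for i,q in enumerate([[.42,.30,.38],[.46,.08,.38]]):
    robot.movep(q,down()); c=robot.capture("wrist"); np.savez(f"w{i}.npz",**c); cv2.imwrite(f"pics/w{i}.png",c["pixels"])
    E=np.array(c["extrinsics"]); print(c["fx"],c["cx"],c["cy"],(-E[:3,:3].T@E[:3,3]).round(3),E[2,:3].round(3))
a=np.hstack([cv2.imread(f"pics/w{i}.png") for i in(0,1)]); cv2.imwrite("pics/w01.png",cv2.resize(a,(800,300),interpolation=cv2.INTER_AREA))
print(robot.read_t(),robot.read_qpos())
for t in(.7,.8,.9): print(t,robot.inverse_kinematics([.61,.06,.05],tilt(t)),robot.inverse_kinematics([.42,.06,.06],tilt(t)))
for n,W in[(f"w{i}",fish(np.load(f"w{i}.npz"))) for i in(0,1)]:
    hh=cv2.cvtColor(cv2.imread(f"pics/{n}.png"),cv2.COLOR_BGR2HSV)
    z=W[...,2]; d=(W[...,0]>.35)&(W[...,0]<.75)&(abs(W[...,1]-.2)<.35)
    for nm,m,ma in(("teal",(hh[...,0]>80)&(hh[...,0]<100)&(hh[...,1]>120)&(z>.15),40),("dark",(hh[...,2]<60)&(z>.084)&(z<.1),40),("board",(abs(z-.15)<.004),500),("rim",(abs(z-.086)<.004),30)):
        k,l,s,ce=cv2.connectedComponentsWithStats((m&d).astype(np.uint8))
        for i in range(1,k):
            if s[i,4]>ma:
                P=W[l==i]; r=cv2.minAreaRect(P[:,:2].astype(np.float32)); print(n,nm,s[i],np.median(P,0).round(3),np.array(r[0]).round(3),np.array(r[1]).round(3),cv2.boxPoints(r).round(3).tolist() if nm in("board","rim") else "")
E
```

```text
axis [ 0.71735609  0.         -0.69670671]
297.3186396354542 255.37595263115148 187.09809880072677 [0.337 0.301 0.522] [ 0.32   0.001 -0.947]
297.3186396354542 255.37595263115148 187.09809880072677 [0.377 0.082 0.522] [ 0.32   0.001 -0.947]
3.075 [-0.4805425   0.12241043  0.20098291  1.7882246  -0.02609727  1.23363397
  1.30049144]
0.7 [ 0.61504999  1.18238953 -1.28158926  2.26132894  2.18974241  1.21491368
 -0.2995961 ] None
0.8 [ 0.61539861  1.25712368 -1.28346827  2.31408135  2.3495943   1.33171789
 -0.35504355] None
0.9 [ 0.6193485   1.35332119 -1.28564768  2.35612089  2.51020279  1.45939763
 -0.36474919] None
w0 teal [ 78 247  20  21 291] [0.573 0.037 0.17 ] [0.577 0.033] [0.03  0.032] 
w0 dark [246 125  21  21 341] [0.402 0.304 0.092] [0.402 0.302] [0.03  0.029] 
w0 dark [310 168  20  21 317] [0.467 0.4   0.092] [0.468 0.401] [0.03 0.03] 
w0 dark [238 186  20  19 305] [0.495 0.289 0.092] [0.496 0.289] [0.028 0.029] 
w0 board [ 59 273  69  22 936] [0.638 0.016 0.149] [0.645 0.016] [0.047 0.154] [[0.6119999885559082, 0.09000000357627869], [0.6309999823570251, -0.06400000303983688
[... 3702 characters left out ...]
.086] [0.56 0.04] [0.054 0.019] [[0.5419999957084656, 0.017999999225139618], [0.5590000152587891, 0.010999999940395355], [0.5770000219345093, 0.06199999898672104], [0.5600000023841858, 0.0689999982714653]]
w1 rim [423 222  23  26  93] [0.607 0.409 0.085] [0.615 0.417] [0.025 0.061] [[0.5830000042915344, 0.42399999499320984], [0.6320000290870667, 0.3889999985694885], [0.6470000147819519, 0.4090000092983246], [0.5979999899864197, 0.4449999928474426]]
w1 rim [402 255  17  34  87] [0.691 0.381 0.086] [0.7   0.381] [0.016 0.079] [[0.6600000262260437, 0.38100001215934753], [0.7379999756813049, 0.3659999966621399], [0.7409999966621399, 0.38100001215934753], [0.6629999876022339, 0.3970000147819519]]
```

View pics/w01.png

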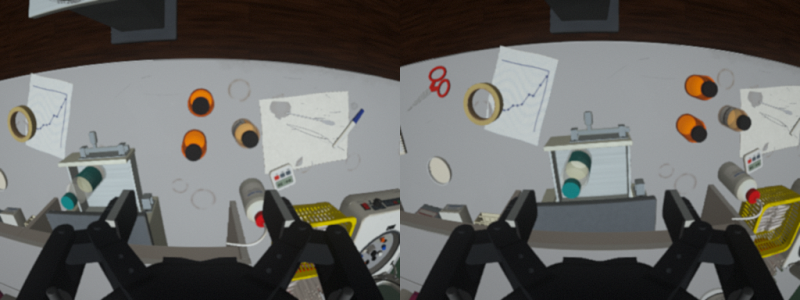

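```bash
cat >> h.py <<'E'
psi=.0755; ex=np.array([np.cos(psi),np.sin(psi),0]); ey=np.array([-np.sin(psi),np.cos(psi),0])
E
python3 - <<'E'
from h import *
for i in(0,1):
    W=fish(np.load(f"w{i}.npz")); hh=cv2.cvtColor(cv2.imread(f"pics/w{i}.png"),cv2.COLOR_BGR2HSV); z=W[...,2]
    def near(x,y,r): return np.hypot(W[...,0]-x,W[...,1]-y)<r
    P=W[(z>.1665)&(z<.177)&near(.577,.033,.04)&(hh[...,1]>100)]; print("teal top",len(P),cv2.minEnclosingCircle(P[:,:2].astype(np.float32)),np.median(P[:,2]))
    P=W[(z>.089)&(z<.097)&near(.468,.4,.03)&(hh[...,2]<70)]; print("brown top",cv2.minEnclosingCircle(P[:,:2].astype(np.float32)),np.median(P[:,2]))
    m=(abs(z-.15)<.004)&(W[...,0]>.59)&(W[...,0]<.7)&(abs(W[...,1]-.07)<.14); P=W[m]
    yb=np.arange(-.05,.19,.02); pts=[(P[abs(P[:,1]-y)<.01][:,0].min(),y) for y in yb if (abs(P[:,1]-y)<.01).sum()>8]
    pts=np.array(pts); k=np.polyfit(pts[:,1],pts[:,0],1); print("board edge x=",k, "y",P[:,1].min(),P[:,1].max())
    m=(z>.04)&(z<.064)&(W[...,0]>.42)&(W[...,0]<.51)&(abs(W[...,1]-.06)<.1); P=W[m]
    s=(P-[.519,.057,0])@ex; t=(P-[.519,.057,0])@ey; kn=s<-.03; print("knob s",s.min(),"t",np.percentile(t[kn],[2,50,98]),"zmax",P[kn][:,2].max(),kn.sum())
for p in(.3,.4,.5,.6):
  for f in(0,np.pi/2,-np.pi/2,np.pi):
    q=(R.from_quat(tilt(p,psi))*R.from_euler('z',f)).as_quat()
    print(p,round(f,1),[None if s is None else np.round(s,2).tolist() for s in(robot.inverse_kinematics([.45,.05,.05],q),robot.inverse_kinematics([.61,.06,.05],q))])
E
```

```text
teal top 228 ((0.5773418545722961, 0.032937079668045044), 0.016496261581778526) 0.1706870328800553
brown top ((0.46847066283226013, 0.4010845124721527), 0.016086090356111526) 0.09212641508929928
board edge x= [0.00308931 0.6244684 ] y -0.062000695966452864 0.19831665629711623
knob s -0.05803413886949839 t [-0.00237254  0.00797686  0.01343549] zmax 0.05961427341207466 150
teal top 382 ((0.5774903893470764, 0.03173496574163437), 0.01626722700893879) 0.17081145645914556
brown top ((0.46896350383758545, 0.3995303511619568), 0.015861166641116142) 0.0920503493618602
board edge x= [-0.09004209  0.62588135] y -0.05787499679663422 0.19542146857987133
knob s -0.0576544040794667 t [-0.00378274  0.00477332  0.01295669] zmax 0.06016775305443377 191
0.3 0 [[0.65, 0.92, -1.28, 2.37, 1.62, 0.92, -0.09], [-0.3, 0.66, 0.11, 2.02, -0.16, 0.16, 1.58]]
0.3 1.6 [[0.65, 0.92, -1.28, 2.37, 1.62, 0.92, -1.66], [-0.37, 0.68, 0.21, 2.03, -0.53, 0.18, 0.36]]
0.3 -1.6 [[0.65, 0.92, -1.28, 2.37, 1.62, 0.92, 1.48], [-0.03, 0.66, -0.25, 2.01, 0.82, 0.26, 2.24]]
0.3 3.1 [[-0.61, 0.59, 0.42, 2.43, 4.02, 0.22, 0.46], [-0.51, 0.71, 0.41, 2.03, -1.03, 0.25, -0.75]]
0.4 0 [None, [0.11, 0.68, -0.45, 2.08, 1.54, 0.32, -0.02]]
0.4 1.6 [None, [0.63, 1.08, -1.28, 2.06, 1.67, 1.01, -1.42]]
0.4 -1.6 [None, [0.11, 0.68, -0.45, 2.08, 1.54, 0.32, 1.56]]
0.4 3.1 [None, [-1.0, 1.36, 1.38, 2.13, 4.39, 1.17, -0.25]]
0.5 0 [None, [0.53, 0.93, -1.07, 2.14, 1.85, 0.8, -0.1]]
0.5 1.6 [None, [0.64, 1.09, -1.28, 2.13, 1.85, 1.02, -1.56]]
0.5 -1.6 [None, [0.53, 0.93, -1.07, 2.14, 1.85, 0.8, 1.47]]
0.5 3.1 [None, [-0.05, 0.66, -0.24, 2.17, 2.26, 0.27, 2.36]]
0.6 0 [None, [0.65, 1.13, -1.28, 2.2, 2.04, 1.06, -0.12]]
0.6 1.6 [None, [0.65, 1.13, -1.28, 2.2, 2.04, 1.06, -1.69]]
0.6 -1.6 [None, [0.65, 1.13, -1.28, 2.2, 2.04, 1.06, 1.45]]
0.6 3.1 [None, [0.26, 0.76, -0.65, 2.22, 2.24, 0.59, 2.5]]
```

```bash
python3 - <<'E'
from h import *
q=down(psi)
robot.movep([.577,.0325,.27],q)
robot.move_linear([.577,.0325,.139],speed=.12)
robot.command_gripper(.02); print("w",robot.read_grip_width(),robot.read_gripper_force(),robot.read_position())
f0=robot.read_ft_force()
robot.move_linear([.577,.0325,.25],speed=.1); print("lifted",robot.read_grip_width(),robot.read_ft_force()-f0,robot.read_t())
c=robot.capture("scene"); cv2.imwrite("pics/lift.png",cv2.resize(c["pixels"][60:320,80:400],None,fx=2,fy=2))
E
```

```text
w 0.03724056722207549 57.13997990489588 [0.57753059 0.03221266 0.1396499 ]
lifted 0.03699620401119724 [  0.32423341   2.89501868 -12.27490789] 6.8167
```

View pics/lift.png

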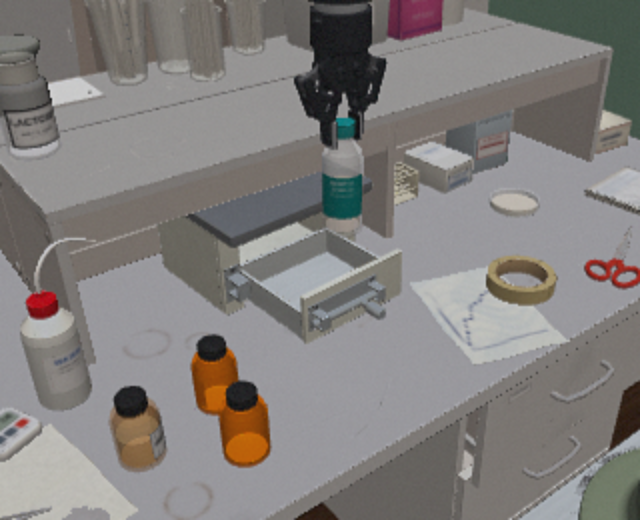

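The tall bottle hangs upright in the fingers, clear of the drawer (crop (343,185)), and the target area right of the drawer is free.

```bash
cat >> h.py <<'E'
def lower(x,y,z0,z1,th=2.0,v=.03):
    f0=robot.read_ft_force()[2]; z=z0
    while z>z1:
        z-=.0015; robot.move_linear([x,y,z],speed=v)
        if abs(robot.read_ft_force()[2]-f0)>th: break
    return z,robot.read_ft_force()[2]-f0
E
python3 - <<'E'
from h import *
x,y=.56,-.135
robot.move_linear([x,y,.25],speed=.2)
robot.move_linear([x,y,.133],speed=.12); robot.pause(.3)
print(lower(x,y,.133,.1205))
robot.command_gripper(.06); robot.pause(.3); print(robot.read_gripper_force(),robot.read_grip_width())
robot.move_linear([x,y,.27],speed=.15)
c=robot.capture("scene"); W=cloud(c); hh=cv2.cvtColor(c["pixels"],cv2.COLOR_BGR2HSV)
P=W[(hh[...,0]>80)&(hh[...,0]<100)&(hh[...,1]>120)&(np.hypot(W[...,0]-x,W[...,1]-y)<.06)]; T=P[P[:,2]>.14]
print(T[:,2].max(),T.mean(0),P[P[:,2]<.1].mean(0)); cv2.imwrite("pics/placed.png",c["pixels"]); print(robot.read_t())
E
```

```text
(0.1255, np.float64(5.624021167370664))
0.0 0.0601828155506513
0.16021054152748948 [ 0.5562469  -0.12790892  0.15282567] [ 0.54470189 -0.11542433  0.06004136]
12.35
```

```bash
python3 - <<'E'
from h import *
q=down(psi); x,y=.4687,.400
robot.command_gripper(.085)
robot.movep([x,y,.2],q)
robot.move_linear([x,y,.061],speed=.12)
robot.command_gripper(.02); print("w",robot.read_grip_width(),robot.read_gripper_force(),robot.read_position())
f0=robot.read_ft_force()
robot.move_linear([x,y,.21],speed=.12); print("lifted",robot.read_grip_width(),robot.read_ft_force()-f0)
# drawer: front mid (.519,.057); target 55 mm behind the face, mid
p=np.array([.519,.057,0])+.052*ex; x,y=p[:2]; print(p)
robot.movep([x,y,.21],q)
c=robot.capture("scene"); cv2.imwrite("pics/s1.png",cv2.resize(c["pixels"][60:320,80:400],None,fx=2,fy=2)); print(robot.read_t())
E
```

```text
w 0.046155537119730916 56.8689791009092 [0.46901203 0.4005175  0.06181914]
lifted 0.04560128966102692 [  0.57723631  -1.35193402 -10.01692421]
[0.57085186 0.06092227 0.        ]
19.25
```

View pics/s1.png

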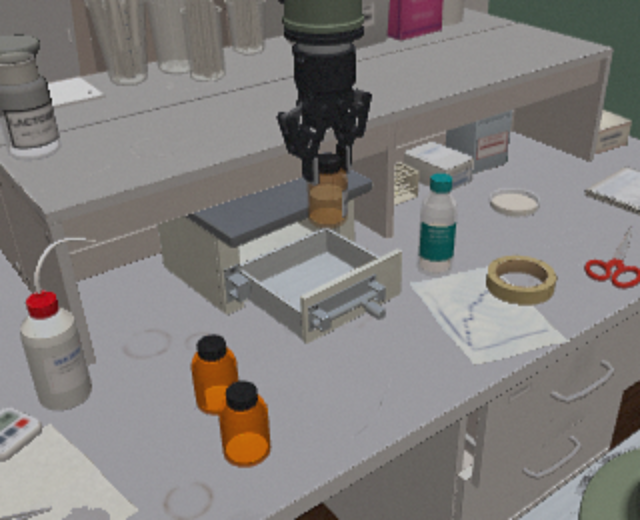

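Tall bottle stands upright at (437,225). The brown bottle is held upright over the drawer. Now lowering it in.

```bash
python3 - <<'E'
from h import *
p=np.array([.519,.057,0])+.047*ex; x,y=p[:2]
robot.move_linear([x,y,.21]); robot.move_linear([x,y,.085],speed=.1); robot.pause(.3)
print(lower(x,y,.085,.072))
robot.command_gripper(.065); robot.pause(.3); print(robot.read_gripper_force(),robot.read_grip_width())
robot.move_linear([x,y,.22],speed=.12)
c=robot.capture("scene"); W=cloud(c); hh=cv2.cvtColor(c["pixels"],cv2.COLOR_BGR2HSV)
P=W[(hh[...,2]<60)&(W[...,2]>.08)&(W[...,2]<.12)&(np.hypot(W[...,0]-x,W[...,1]-y)<.04)]; print(P.min(0),P.max(0))
# drawer front rim now, in the wrist view
robot.movep([.44,.06,.30],down(psi)); robot.command_gripper(0)
c=robot.capture("wrist"); W=fish(c); P=W[(abs(W[...,2]-.086)<.004)&(abs(W[...,1]-.06)<.12)&(W[...,0]>.48)&(W[...,0]<.56)]
s=(P-[.519,.057,0])@ex; t=(P-[.519,.057,0])@ey; print("face s",np.percentile(s,[2,50]),"t",np.percentile(t,[1,99]))
P=W[(W[...,2]>.04)&(W[...,2]<.064)&(W[...,0]>.4)&(W[...,0]<.51)&(abs(W[...,1]-.06)<.1)]
s=(P-[.519,.057,0])@ex; t=(P-[.519,.057,0])@ey; kn=s<-.034; print("knob",s.min(),np.percentile(t[kn],[2,50,98]))
cv2.imwrite("pics/w2.png",c["pixels"]); print(robot.read_t())
E
```

```text
(0.0745, np.float64(18.432741584434158))
0.0 0.06514596409099256
[0.55101089 0.05099527 0.08956704] [0.58188234 0.08279399 0.10850292]
face s [0.00094293 0.00566468] t [-0.08708861  0.08680015]
knob -0.05601547960789739 [-0.00322797  0.00501214  0.01319242]
26.325
```

View pics/w2.png

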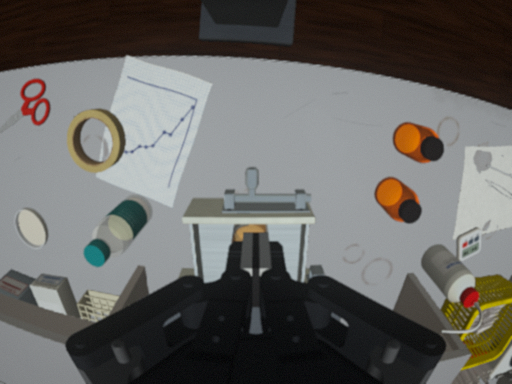

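The drawer face, knob (252,180) and bottles are all where expected; the brown bottle stands in the drawer. First part of the push with a vertical tool on the knob end.

```bash
cat >> h.py <<'E'
def D(s,t,z): return np.array([.519,.057,0])+s*ex+t*ey+[0,0,z]
E
python3 - <<'E'
from h import *
for p in(.5,.6,.7):
  for s,z in((.0,.25),(.0,.12),(.02,.046),(.09,.046)):
    k=robot.inverse_kinematics(D(s,.005,z),tilt(p,psi)); print(p,s,z,None if k is None else k.round(2))
robot.move_linear(D(-.098,.005,.15),speed=.2); robot.move_linear(D(-.098,.005,.045),speed=.12)
f0=robot.read_ft_force()
robot.move_linear(D(-.06,.005,.045),speed=.03)
robot.move_linear(D(.03,.005,.045),speed=.05); print(robot.read_ft_force()-f0)
robot.move_linear(D(.0,.005,.045),speed=.1); robot.move_linear(D(-.02,.005,.2),speed=.2)
print(robot.read_t())
for p in(.5,.6,.7):
  k=robot.inverse_kinematics(D(.02,.005,.15),tilt(p,psi)); print(k)
E
```

```text
0.5 0.0 0.25 [-0.55  0.14  0.27  2.26  0.24  0.26  1.14]
0.5 0.0 0.12 [ 0.65  0.76 -1.27  2.33  1.71  0.83 -0.15]
0.5 0.02 0.046 [ 0.63  1.05 -1.28  2.31  1.92  1.05 -0.19]
0.5 0.09 0.046 [ 0.51  0.94 -1.07  2.14  1.86  0.82 -0.13]
0.6 0.0 0.25 [-0.29  0.12 -0.03  2.33  0.96  0.17  0.42]
0.6 0.0 0.12 None
0.6 0.02 0.046 [ 0.63  1.1  -1.28  2.37  2.09  1.13 -0.31]
0.6 0.09 0.046 [ 0.63  1.14 -1.28  2.2   2.04  1.08 -0.14]
0.7 0.0 0.25 [ 0.77  0.31 -1.26  2.37  1.67  0.48 -0.23]
0.7 0.0 0.12 None
0.7 0.02 0.046 None
0.7 0.09 0.046 [ 0.63  1.2  -1.28  2.27  2.22  1.17 -0.24]
[-1.57780143  1.8142589  -0.04375764]
33.0083
[ 0.40565386  0.48522588 -0.86202234  2.27381299  1.56714401  0.46868049
 -0.09503586]
[-0.12105506  0.38526307 -0.2209423   2.37377273  2.32888339  0.28995283
 -0.94121812]
None
```

```bash
python3 - <<'E'
from h import *
def tr(*a,**k):
    try: robot.move_linear(*a,**k); print("ok",robot.read_qpos().round(2),robot.read_t()); return True
    except robot.Unreachable as e: print("unreach",e); return False
if tr(D(.0,.005,.2),speed=.1,attitude=tilt(.5,psi)): tr(D(.02,.005,.12),speed=.1) and tr(D(.02,.005,.046),speed=.1)
c=robot.capture("side"); cv2.imwrite("pics/side2.png",c["pixels"])
E
```

```text
unreach the arm cannot follow that straight line within its joint ranges
```

View pics/side2.png

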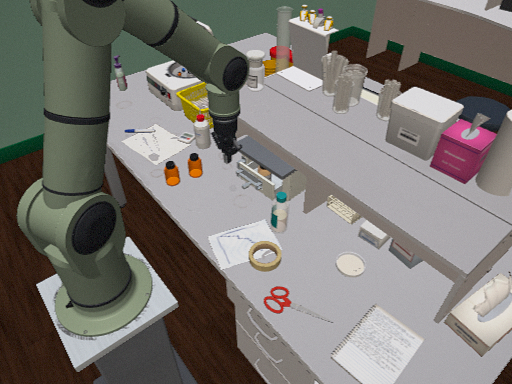

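The drawer is about half in with the brown bottle in it (side (262,172)), and the tall bottle is standing at (280,212). Direct tilting is blocked by the j6 limit, so I swing the elbow up high first.

```bash
python3 - <<'E'
from h import *
def tr(*a,**k):
    try: robot.move_linear(*a,**k); print("ok",robot.read_qpos().round(2),robot.read_t()); return True
    except robot.Unreachable as e: print("unreach",e); return False
robot.move_linear(D(-.05,.005,.32),speed=.25)
k=robot.inverse_kinematics(D(-.0,.005,.25),tilt(.7,psi)); print(k)
robot.goto_joints(k); print(robot.read_position(),robot.read_t())
for p in(.5,.55,.6):
    for z in(.15,.046): print(p,z,robot.inverse_kinematics(D(.02,.005,z),tilt(p,psi)))
tr(D(.02,.005,.12),speed=.12,attitude=tilt(.55,psi)) and tr(D(.02,.005,.046),speed=.1)
E
```

```text
[ 0.77319021  0.30890772 -1.26450025  2.36745355  1.67475325  0.48388048
 -0.22967288]
[0.51877832 0.06179927 0.24987009] 35.4667
0.5 0.15 [ 0.58123575  0.59485815 -1.11814533  2.26698735  1.57165498  0.63982383
 -0.05312084]
0.5 0.046 [ 0.50549277  0.87833875 -1.05085819  2.31030025  1.96229114  0.82267148
 -0.33574962]
0.55 0.15 [ 0.59792812  0.61542416 -1.15021303  2.30481435  1.70445619  0.67680515
 -0.17613187]
0.55 0.046 [ 0.47811385  0.87244699 -1.01277423  2.34587093  2.07916997  0.84071261
 -0.45472553]
0.6 0.15 [ 0.5992895   0.62914396 -1.16051963  2.34232681  1.82984466  0.71201347
 -0.29474604]
0.6 0.046 [ 0.44162473  0.86676375 -0.96413983  2.38023879  2.1957149   0.86775787
 -0.57643813]
ok [ 0.55  0.68 -1.1   2.32  1.83  0.71 -0.28] 36.7167
ok [ 0.5   0.89 -1.04  2.34  2.07  0.87 -0.43] 37.6083
```

```bash
python3 - <<'E'
from h import *
robot.move_linear(D(.05,.005,.046),speed=.04); f0=robot.read_ft_force()@ex
s=.05
print("f0",f0)
while s<.095:
    s+=.003; robot.move_linear(D(s,.005,.046),speed=.04); f=robot.read_ft_force()@ex-f0
    if s>.062: print(round(s,3),round(f,1))
    if abs(f)>15: break
print(robot.read_position(),(robot.read_position()-D(0,0,0))@ex,robot.read_t())
E
```

```text
f0 0.9378453886572895
0.062 -0.8
0.065 -1.5
0.068 -1.3
0.071 -0.5
0.074 -1.1
0.077 -9.8
0.08 -25.0
[0.59527961 0.06841948 0.04447121] 0.07692366269181308 41.0083
```

```bash
python3 - <<'E'
from h import *
robot.move_linear(D(.055,.005,.046),speed=.1)
robot.move_linear(D(.055,-.036,.046),speed=.1)
c=robot.capture("wrist"); cv2.imwrite("pics/w3.png",c["pixels"]); f0=robot.read_ft_force()
robot.move_linear(D(.094,-.036,.046),speed=.06); print("in",robot.read_ft_force()-f0)
f0=robot.read_ft_force()@ey; t=-.036
while t<.034:
    t+=.003; robot.move_linear(D(.094,t,.046),speed=.05); f=robot.read_ft_force()@ey-f0
    print(round(t,3),round(f,1),end="; ")
    if abs(f)>16: break
print((robot.read_position()-D(0,0,0))@ey,robot.read_t())
robot.move_linear(D(.094,t-.012,.046),speed=.05); robot.move_linear(D(.04,t-.012,.046),speed=.1)
robot.move_linear(D(.02,t-.012,.2),speed=.2)
c=robot.capture("wrist"); a=cv2.resize(c["pixels"],(512,384)); c2=robot.capture("scene")
b=cv2.resize(c2["pixels"][135:250,150:290],(280,230)); o=np.zeros((384,792,3),np.uint8); o[:,:512]=a; o[:230,512:]=b; cv2.imwrite("pics/fin.png",o)
print(robot.read_t())
E
```

```text
in [-1.9938259  -1.04050112 -1.14202073]
-0.033 0.3; -0.03 0.4; -0.027 -0.4; -0.024 -0.5; -0.021 1.6; -0.018 0.8; -0.015 -0.1; -0.012 -0.9; -0.009 -0.9; -0.006 -0.8; -0.003 -0.2; -0.0 -0.3; 0.003 0.0; 0.006 -0.1; 0.009 -0.2; 0.012 -0.5; 0.015 -0.3; 0.018 -0.2; 0.021 -10.4; 0.024 -22.8; 0.01966508515595817 47.8167
49.925
```

View pics/fin.png

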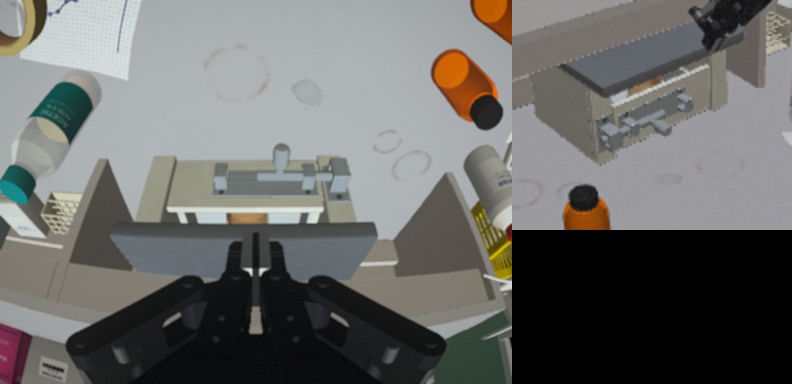

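The drawer is flush with the locker, with the brown bottle inside. The bolt's rod runs into the keeper at (335,177), with the knob at (281,155). The tall bottle is standing and the fingers are clear.

```bash
python3 -c "
from h import *
robot.pause(.3); print(robot.sign_off())"
```

```text
the job is handed in; nothing more can be done
None
```

I handed the job in at about 50 s of the 72 s limit: the tall bottle stands on the bench, the short bottle is in the closed drawer, and the bolt went about 40 mm into the keeper until it hit its stop; no verdict came back.

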